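Sort the bench after plate reading

TASK

Clear up the lab bench: stack the two red culture dishes in the middle of the round steel stand, the larger one below and the smaller one centred on it, stand the slim vial in the narrow bay and the wide vial in the wide bay of the two-bay tray, and lay the slide mailer flat and lengthwise in the open tray. Keep dishes and vials upright all the way, and do not knock over the amber dropper bottle.

Things in the scene. Friction and masses are not known exactly. Their poses are not given: they have to be found in the camera images.
- large_dish: Large closed culture dish, loose: a flat dark-red disc with pale lid rim, 60 mm diameter, 15 mm high. Origin at the centre of its underside, z up. About 30 g.
- small_dish: Small closed culture dish, loose: the same make and colour, 40 mm diameter, 12 mm high. Origin at the centre of its underside, z up. About 16 g.
- slim_vial: Slim specimen vial, loose: upright cream cylinder with white ribbed cap, 26 mm diameter, 52 mm high, straight-sided. Origin at the centre of its underside, z up. About 24 g.
- wide_vial: Wide specimen vial, loose: upright cream cylinder with white ribbed cap, 38 mm diameter, 40 mm high, straight-sided. Origin at the centre of its underside, z up. About 36 g.
- slide_mailer: Slide mailer, loose: flat cream plastic box with a grey seam and a white label on top, 34 mm wide (its x) by 84 mm long (its y) by 16 mm high; lies flat. Origin at the centre of its underside, z up. About 35 g.
- dish_stand: Round steel dish stand, fixed: flat disc without rim, 96 mm diameter, top 12 mm above the bench. Origin at the centre of its underside, on the bench.
- vial_tray: Two-bay vial tray, fixed: rectangular metal tray 74 mm (its x) by 128 mm (its y), walls 4 mm thick and 14 mm high, floor 4 mm above the bench, split by an off-centre 4 mm wall of the same height into a narrow bay (inside 66 mm in x by 48 mm in y, centre at x 0, y -36 mm of the tray) and a wide bay (inside 66 by 68 mm, centre at x 0, y +26 mm). Origin under its centre, on the bench.
- mailer_tray: Open slide tray, fixed: undivided dark metal tray 104 mm (its x) by 132 mm (its y, the long way), walls 4 mm thick and 12 mm high, floor 4 mm above the bench (inside 96 by 124 mm). Origin under its centre, on the bench. The mailer lies lengthwise when its y is along the tray's y, either way round.
- dropper: Amber dropper bottle with black cap and bulb, loose, 26 mm diameter, 46 mm high, standing between the targets; not to be knocked over. Origin at the centre of its underside, z up. The other small loose thing, a black rubber stopper 22 mm high, is of no concern.
Mind the look-alikes: they are no part of the job. What is shaped like the small_dish but green is not meant.

How it is judged:
At the end, for the whole second after the job is handed in: Large dish within 12 mm of the stand's centre, small dish within 10 mm of the large one's; slim vial on the narrow bay's floor, wide vial on the wide bay's; mailer on the open tray's floor, within 0.35 rad of lengthwise; all upright or flat (0.12 rad) and at rest (0.02 m/s) (horizontal distance between large_dish and dish_stand below 0.012 m and z of large_dish in the frame of dish_stand between 0.008 and 0.016 m and horizontal distance between small_dish and large_dish below 0.01 m and z of small_dish in the frame of large_dish between 0.011 and 0.019 m and y of slim_vial in the frame of vial_tray between -0.05 and -0.022 m and x of slim_vial in the frame of vial_tray between -0.023 and 0.023 m and z of slim_vial in the frame of vial_tray between 0 and 0.008 m and y of wide_vial in the frame of vial_tray between 0.008 and 0.044 m and x of wide_vial in the frame of vial_tray between -0.023 and 0.023 m and z of wide_vial in the frame of vial_tray between 0 and 0.008 m and x of slide_mailer in the frame of mailer_tray between -0.033 and 0.033 m and y of slide_mailer in the frame of mailer_tray between -0.026 and 0.026 m and z of slide_mailer in the frame of mailer_tray between 0 and 0.008 m and angle between the y axis of slide_mailer and the y axis of mailer_tray, either way round below 0.35 rad and angle between each of large_dish, small_dish, slim_vial, wide_vial, slide_mailer's own z axis and vertical below 0.12 rad and linear speed of each of large_dish, small_dish, slim_vial, wide_vial, slide_mailer below 0.02 m/s); the robot touches nothing.
It fails at once if a dish or vial is tipped (over 0.7 rad) (angle between any of large_dish, small_dish, slim_vial, wide_vial's own z axis and vertical above 0.7 rad).
It fails at once if the dropper bottle is knocked over (tilted over 0.6 rad) (angle between dropper's own z axis and vertical above 0.6 rad).
It also fails if it takes over 115 s, if anything falls off the work surface, if the arm or the gripper's body presses on something with over 40 N, if the wrist force passes 120 N, or if a joint passes its speed limit or range.

ROBOT

A 6-joint arm with a two-finger parallel gripper is mounted at the origin on the work surface. World frame = base frame: x ahead of the robot, y to its left, z up, the work surface at z = 0. Lengths are in m, angles in rad, forces in N, time in s.
With the tool pointing down it reaches from about 0.3 to 0.75 m from the base axis. Payload 8.5 kg.
Tool frame: the origin (TCP) lies at the very end of the fingers, on their centre line; the grasp point (between the pads) lies 19 mm behind it (grasp_offset is the distance from the TCP to the grasp point, in m); z points along the fingers, y is the direction in which the jaws open and shut (so a half turn about z gives the same grasp; the last joint's range is limited). The gripper opens to 88 mm and grips with 3 to 60 N. Pads are 18 mm wide; open, the fingers measure 123 mm over their backs; the gripper's body (75 mm by 187 mm) begins 45 mm behind the grasp point.
Start: joints at [-1.397, 0.381, 1.297, -0, 1.464, -0.215], TCP at [0.208, -0.509, 0.239] pointing down, gripper open.
Joint ranges: [-3.11, 3.11], [-0.89, 2.33], [0.22, 2.48], [-1.42, 4.56], [0.17, 2.85], [-2.88, 2.88]. Speed limits (rad/s): [2.39, 2.39, 3.14, 3.14, 3.14, 3.14].

INTERFACE

Orientations are given as a unit quaternion [w, x, y, z].
In Python, from cell import * gives the robot as it stands. Calls block until the motion is done:
- move_to(position, orientation): joint-space move of the TCP to a pose.
- line_to(position, rate=0.15, rotation=None, guard=None): straight line of the TCP; rotation=None keeps the orientation; rate is the mean speed in m/s. With guard (N) it stops when the force on the tool has changed by that much, and returns True; else False.
- move_j(angles): joint-space move.
- gripper_to(opening, grasp_force=None): finger opening in m; grasp_force is the grip in N (None keeps the last); returns when the fingers have stopped.
- dwell(seconds).
- solve_ik(position, orientation): joint angles nearest the present ones, or None.
- read_state(): the state.
- snapshot(name): name is "side" or "top" or "wrist"; returns (picture, depth): 384x512x3 uint8, red, green, blue; 384x512 float32, m along the optical axis (not along the pixel's ray), 0 where there is no reading.
- get_calibration(name): a dict with "fx", "fy", "cx", "cy" (pixels), "R" (3x3) and "t" (3): a world point X has camera coordinates R X + t; the wrist camera has in their place "mount" (4x4, takes a point from camera to tool coordinates, whose origin is the TCP and whose axes are the flange's). Camera axes: x right, y down, z forward; pixel columns grow to the right and rows downward; lengths in m; the calibration is good to about 2 mm. The wrist camera is an equidistant fisheye: a pixel r from the principal point sees the ray r / f radians off the axis. A picture is of the moment at which its call begins: read the wrist's pose just before it. get_calibration takes no time and is no camera call.
A pose or a line that the arm cannot do raises MotionError and nothing moves.
- sign_off(): hands the job in, once; it reports no verdict.
The state is a dict: "time_s": time; "joint_positions": joint angles; "joint_vel": joint speeds; "joint_torque": joint torques, N m; "position": TCP position; "eef_rot": TCP orientation; "ft_force": force on the tool from outside, world axes, zero at the start; "wrist_torque": the same for the moment, N m; "grip_width": finger opening in m.
Only numpy, scipy, OpenCV 4.12 (cv2) and the standard library are available. Lean on these libraries where they do the work, as an engineer would, in place of code of your own. Each camera call takes 0.05 s, during which the arm holds its last target. There are 200 camera calls.

## Working session

There is one attempt and no reset: what is moved stays moved. The work goes in short steps, each a Python script; the robot and the scene stay as the last script left them, time stands still between calls to the robot, and variables do not carry over. Pictures are saved under pics/ and viewed, about 12 in all and at most 16, crops included, and the job is handed in when it is done.

```bash
mkdir -p pics; ls
python3 - <<'E'
from cell import *
import cv2,numpy as np
for n in("top","side"):
    p,d=snapshot(n); cv2.imwrite(f"pics/{n}0.png",p[:,:,::-1]); np.savez(f"{n}0.npz",p=p,d=d)
    c=get_calibration(n); print(n,{k:np.round(v,3).tolist() for k,v in c.items()}, (d==0).mean())
print(read_state()); print(get_calibration("wrist"))
E
```

```text
pics
top {'fx': 431.401, 'fy': 431.401, 'cx': 259.605, 'cy': 192.193, 'R': [[-0.014, -1.0, 0.001], [-0.986, 0.014, -0.167], [0.167, -0.004, -0.986]], 't': [-0.002, 0.512, 1.143]} 0.003972371419270833
side {'fx': 388.56, 'fy': 388.56, 'cx': 254.284, 'cy': 187.767, 'R': [[0.916, -0.402, 0.021], [-0.249, -0.608, -0.754], [0.316, 0.685, -0.657]], 't': [-0.483, 0.177, 0.681]} 0.003957112630208333
{'time_s': 0.1, 'joint_positions': array([-1.39735027e+00,  3.81102259e-01,  1.29810238e+00,  3.43873483e-06,
        1.46357725e+00, -2.15305524e-01]), 'joint_vel': array([ 0.00019968,  0.00018409, -0.00223254, -0.00067128, -0.0001322 ,
        0.00081834]), 'joint_torque': array([ 5.43393500e-03, -4.38647497e+01, -2.24909449e+01,  7.15787290e-02,
        3.42642877e-02, -8.22300444e-05]), 'position': array([ 0.20842419, -0.50873383,  0.23824152]), 'eef_rot': array([-5.94449478e-04,  9.81168292e-01,  1.93153900e-01,  1.41532466e-05]), 'ft_force': array([0.37869806, 0.08123811, 1.63480289]), 'wrist_torque': array([-0.01363904, -0.04215249,  0.0029327 ]), 'grip_width': 0.08789491678234669}
{'fx': 297.3186396354542, 'fy': 297.3186396354542, 'cx': 258.54052083264247, 'cy': 195.16925118050133, 'mount': array([[ 7.10114656e-04, -9.47022776e-01, -3.21165622e-01,
         8.44036626e-02],
       [ 9.99999564e-01,  4.77896935e-04,  8.01876187e-04,
        -6.24899760e-06],
       [-6.05910946e-04, -3.21166052e-01,  9.47022703e-01,
        -1.45092169e-01],
       [ 0.00000000e+00,  0.00000000e+00,  0.00000000e+00,
         1.00000000e+00]])}
```

View pics/top0.png

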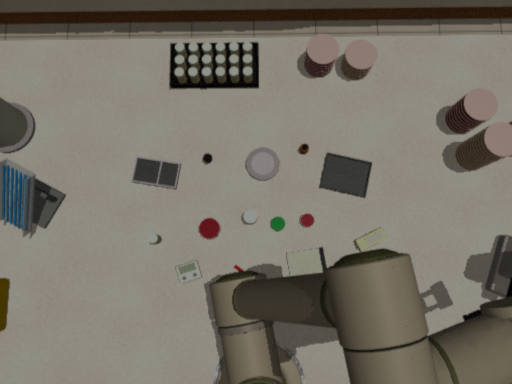

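View pics/side0.png

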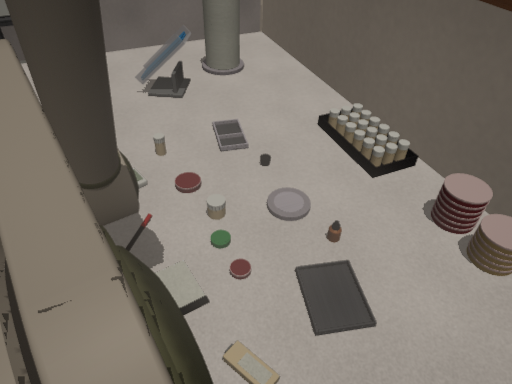

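The top view shows these objects, as (col, row):
- Slim vial (154,239), large dish (209,228), wide vial (250,216)
- Green decoy (278,223), small red dish (307,220), mailer (371,238)
- Stand (262,163), dropper (304,149), stopper (207,158)
- Vial tray (157,173), mailer tray (345,175)

The side view agrees.

```bash
cat > h.py <<'E'
import numpy as np,cv2
from cell import *
def cloud(n,p,d):
    c=get_calibration(n); v,u=np.indices(d.shape)
    X=np.stack([(u-c["cx"])/c["fx"]*d,(v-c["cy"])/c["fy"]*d,d],-1)
    return (X-c["t"])@np.array(c["R"])
E
python3 - <<'E'
from h import *
for n in("top","side"):
    f=np.load(n+"0.npz"); W=cloud(n,f["p"],f["d"]); z=W[...,2]
    flat=(f["d"]>0)&(abs(z)<.02)&(W[...,0]>.2)&(W[...,0]<.8)&(abs(W[...,1])<.5)
    A=np.c_[W[flat][:,:2],np.ones(flat.sum())]; 
    w=np.ones(len(A),bool)
    for _ in range(5):
        k=np.linalg.lstsq(A[w],W[flat][w,2],rcond=None)[0]; w=abs(A@k-W[flat][:,2])<.003
    print(n,"plane",k)
    H=z-W[...,:2]@k[:2]-k[2]
    m=((H>.006)&(H<.07)&(f["d"]>0)&(W[...,0]>.2)&(W[...,0]<.7)&(abs(W[...,1])<.42)).astype(np.uint8)
    N,L,S,C=cv2.connectedComponentsWithStats(m,connectivity=4)
    for i in range(1,N):
        if S[i,4]<20: continue
        q=W[L==i]; h=H[L==i]; top=q[h>h.max()-.004]
        r=cv2.minAreaRect(q[:,:2].astype(np.float32)*1000)
        print(C[i].round(),S[i,4],"hmax%.3f"%np.percentile(h,95),"top",top.mean(0).round(3),"rect",np.round(r[0]),np.round(r[1]),round(r[2]),f["p"][L==i].mean(0).round())
E
```

```text
top plane [ 0.00038868 -0.00062318  0.00010674]
[304. 148.] 78 hmax0.046 top [ 0.64  -0.137  0.048] rect [ 640. -136.] [25. 24.] 86 [58. 40. 24.]
[262. 164.] 857 hmax0.016 top [ 0.601 -0.011  0.017] rect [601. -17.] [92. 97.] 89 [123. 117. 117.]
[347. 175.] 288 hmax0.015 top [ 0.565 -0.247  0.015] rect [ 565. -255.] [132. 105.] 76 [57. 56. 53.]
[207. 158.] 69 hmax0.025 top [0.614 0.139 0.024] rect [616. 139.] [24. 23.] 1 [30. 29. 26.]
[156. 172.] 337 hmax0.018 top [0.577 0.284 0.017] rect [579. 286.] [130.  77.] 80 [100.  96.  95.]
[250. 217.] 166 hmax0.043 top [0.446 0.02  0.043] rect [445.  20.] [36. 36.] 89 [138. 140. 135.]
[307. 220.] 169 hmax0.015 top [ 0.436 -0.139  0.015] rect [ 436. -140.] [39. 39.] 44 [108.  50.  51.]
[277. 224.] 163 hmax0.016 top [ 0.43  -0.054  0.017] rect [428. -58.] [36. 37.] 88 [ 38. 102.  50.]
[209. 228.] 370 hmax0.019 top [0.417 0.135 0.019] rect [417. 134.] [58. 59.] 90 [100.  35.  37.]
[370. 239.] 390 hmax0.020 top [ 0.382 -0.317  0.02 ] rect [ 381. -313.] [34. 87.] 26 [136. 136. 110.]
[154. 239.] 109 hmax0.055 top [0.39  0.279 0.055] rect [388. 280
[... 1651 characters left out ...]
 267.] 339 hmax0.014 top [ 0.437 -0.141  0.012] rect [ 437. -141.] [41. 39.] 69 [112.  77.  73.]
[335. 298.] 800 hmax0.013 top [ 0.563 -0.265  0.012] rect [ 566. -255.] [134. 105.] 76 [76. 73. 70.]
[166. 271.] 23 hmax0.008 top [ 0.31  -0.093  0.007] rect [310. -93.] [15.  8.] 43 [154. 151. 139.]
[167. 276.] 20 hmax0.008 top [ 0.308 -0.106  0.007] rect [ 308. -105.] [ 8. 18.] 62 [154. 151. 139.]
[180. 292.] 110 hmax0.008 top [ 0.321 -0.147  0.007] rect [ 323. -146.] [21. 55.] 0 [155. 152. 140.]
[194. 301.] 202 hmax0.008 top [ 0.338 -0.175  0.007] rect [ 337. -172.] [30. 48.] 90 [89. 86. 79.]
[249. 365.] 1299 hmax0.018 top [ 0.383 -0.315  0.017] rect [ 382. -314.] [35. 88.] 26 [150. 140. 120.]
```

```bash
cat >> h.py <<'E'
def q(phi):  # tool down, jaws opening along world angle phi (deg)
    a=np.radians(phi+90)/2; return [0,np.cos(a),np.sin(a),0]
ZT=0.15
def pick(xy,phi,ztcp,pre,force=15):
    gripper_to(pre)
    move_to([*xy,ZT],q(phi)); line_to([*xy,0.06],rate=.25)
    hit=line_to([*xy,ztcp],rate=.1,guard=8)
    gripper_to(0.0,grasp_force=force); s=read_state()
    print("pick: hit",hit,"z %.4f width %.4f"%(s["position"][2],s["grip_width"]))
    line_to([*xy,ZT],rate=.2); print("lifted width %.4f t %.1f"%(read_state()["grip_width"],read_state()["time_s"]))
def place(xy,phi,ztcp,release):
    move_to([*xy,ZT],q(phi)); line_to([*xy,ztcp+.02],rate=.2)
    hit=line_to([*xy,ztcp-.002],rate=.04,guard=4); s=read_state()
    print("place: hit",hit,"pos",s["position"].round(4),"want z",ztcp)
    gripper_to(release); line_to([*xy,ZT],rate=.2); print("t %.1f"%read_state()["time_s"])
def shot(n,name,crop=None,k=1):
    p,d=snapshot(n); im=p[:,:,::-1]
    if crop: a,b,c,e=crop; im=im[b:e,a:c]
    cv2.imwrite(f"pics/{name}.png",cv2.resize(im,None,fx=k,fy=k,interpolation=cv2.INTER_CUBIC)); return p,d
E
python3 - <<'E'
from h import *
im=cv2.imread("pics/top0.png")[145:195,120:195]; cv2.imwrite("pics/crop0.png",cv2.resize(im,None,fx=6,fy=6))
pick((.417,.133),0,.005,.08)
shot("side","side1")
E
```

```text
pick: hit False z 0.0054 width 0.0593
lifted width 0.0596 t 5.4
```

View pics/crop0.png

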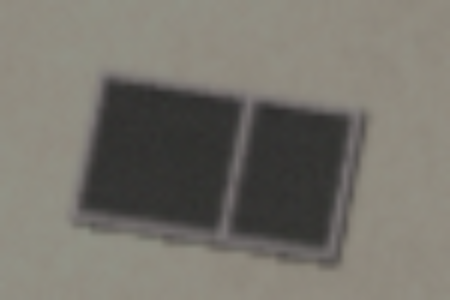

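View pics/side1.png

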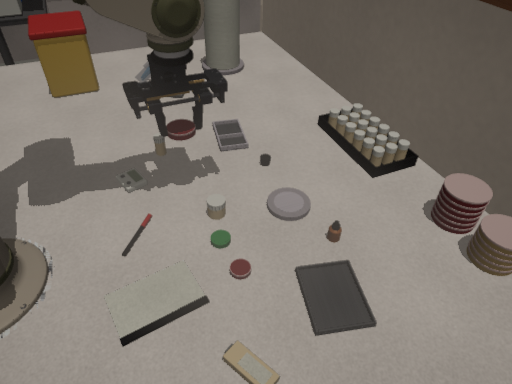

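The crop shows the wide bay on the left (cols 85–235), so on the +y side, and the narrow bay on the right. The side view shows the large dish held level at (181,129), with the rest undisturbed.

Run:
```python
from h import *
place((.6005,-.018),0,.012+.0055,.076)
pick((.4365,-.1405),0,.004,.07)
p,d=shot("top","top2",(200,100,400,260),4)
W=cloud("top",p,d); z=W[...,2]
m=(p[...,0]>1.6*p[...,1])&(abs(W[...,0]-.6)<.06)&(abs(W[...,1]+.018)<.06); print(m.sum(),cv2.minAreaRect(W[m][:,:2].astype(np.float32)*1000),W[m].mean(0))
```

```text
place: hit True pos [ 0.6003 -0.018   0.0167] want z 0.0175
t 8.8
pick: hit False z 0.0042 width 0.0390
lifted width 0.0392 t 12.7
313 ((598.7026977539062, -18.444726943969727), (53.80620193481445, 55.53580093383789), 89.10409545898438) [ 0.59898637 -0.01781957  0.02759405]
```

View pics/top2.png

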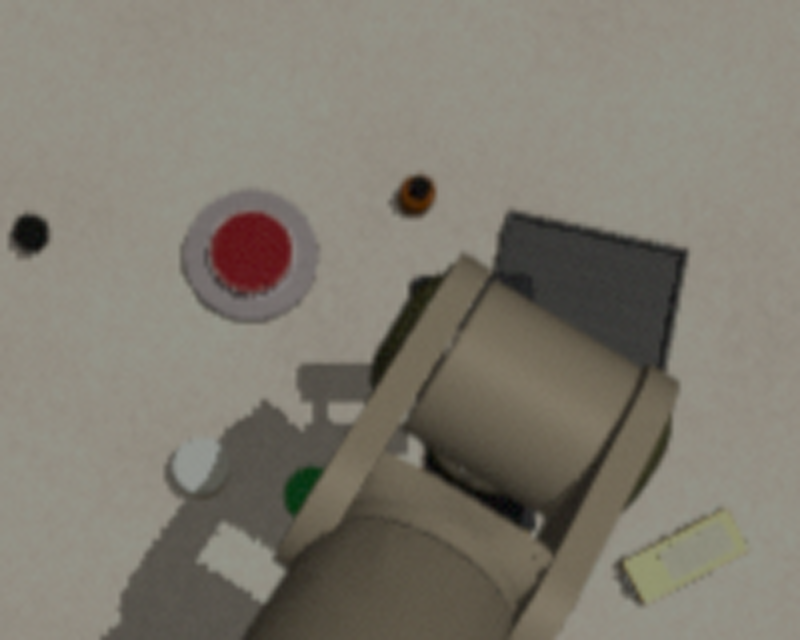

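The large dish sits centred on the stand at (250,252) in the crop, about 2 mm off. The dropper is upright and untouched. The small dish is gripped, so I'll go on to the vials as well.

Run:
```python
from h import *
place((.5995,-.018),0,.027+.0045,.056)
pick((.389,.279),-10,.020,.06)
place((.5727,.2505),-10,.024,.046)
shot("side","side3",(130,70,370,250),3)
```

```text
place: hit True pos [ 0.5993 -0.0179  0.0305] want z 0.0315
t 15.9
pick: hit False z 0.0201 width 0.0256
lifted width 0.0254 t 20.0
place: hit True pos [0.5726 0.2505 0.0236] want z 0.024
t 23.2
```

View pics/side3.png

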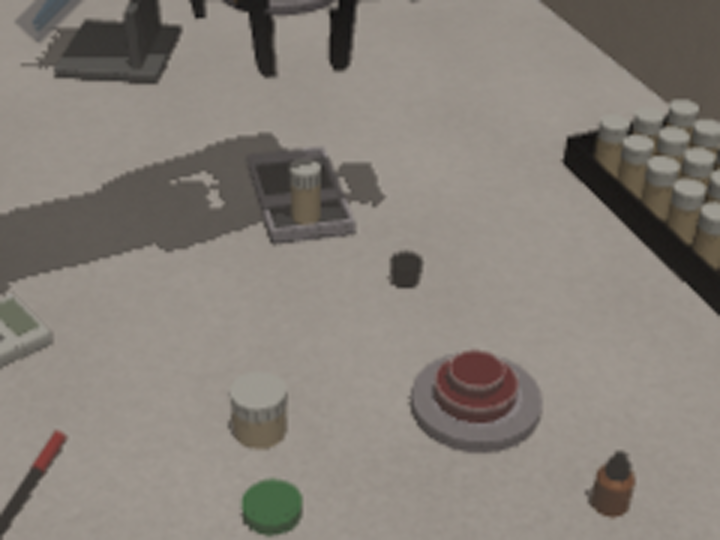

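The dishes are stacked at (477,385) in the crop, and the slim vial stands in the narrow bay at (305,195). Next are the wide vial and the mailer.

Run:
```python
from h import *
pick((.4455,.0185),-10,.016,.07)
place((.5835,.3116),-10,.020,.056)
pick((.382,-.3138),26,.006,.06)
place((.5655,-.255),-14,.010,.050)
move_to([.35,0,.25],q(0))
for n in("top","side"):
    p,d=shot(n,n+"4",k=1.5); W=cloud(n,p,d); z=W[...,2]; off=.003 if n=="top" else 0
    def rep(name,c,r,z0,z1):
        m=(np.hypot(W[...,0]-c[0],W[...,1]-c[1])<r)&(z>z0+off)&(z<z1+off)&(d>0)
        R=cv2.minAreaRect(W[m][:,:2].astype(np.float32)*1000); print(n,name,m.sum(),np.round(R[0]),np.round(R[1]),round(R[2]),"z %.4f"%np.median(z[m]))
    rep("small",(.6,-.018),.04,.034,.06); rep("large",(.6,-.018),.045,.02,.06)
    rep("slim",(.5727,.2505),.03,.045,.07); rep("wide",(.5835,.3116),.03,.036,.06)
    rep("mailer",(.5655,-.255),.058,.0165,.04); rep("dropper",(.64,-.138),.03,.02,.06)
```

```text
pick: hit False z 0.0162 width 0.0374
lifted width 0.0375 t 27.4
place: hit True pos [0.5833 0.3116 0.0196] want z 0.02
t 31.1
pick: hit False z 0.0063 width 0.0340
lifted width 0.0340 t 36.3
place: hit True pos [ 0.5654 -0.2549  0.0096] want z 0.01
t 39.8
top small 131 [598. -17.] [38. 38.] 59 z 0.0395
top large 347 [598. -17.] [56. 60.] 89 z 0.0311
top slim 81 [571. 251.] [25. 26.] 0 z 0.0562
top wide 156 [581. 311.] [38. 37.] 61 z 0.0441
top mailer 239 [ 563. -256.] [83. 34.] 75 z 0.0215
top dropper 63 [ 640. -137.] [22. 24.] 71 z 0.0310
side small 205 [599. -17.] [42. 37.] 62 z 0.0392
side large 485 [598. -22.] [53. 59.] 62 z 0.0294
side slim 82 [572. 251.] [28. 23.] 68 z 0.0552
side wide 121 [582. 311.] [38. 38.] 69 z 0.0439
side mailer 837 [ 564. -256.] [86. 34.] 76 z 0.0201
side dropper 146 [ 639. -140.] [20. 24.] 48 z 0.0299
```

View pics/side4.png

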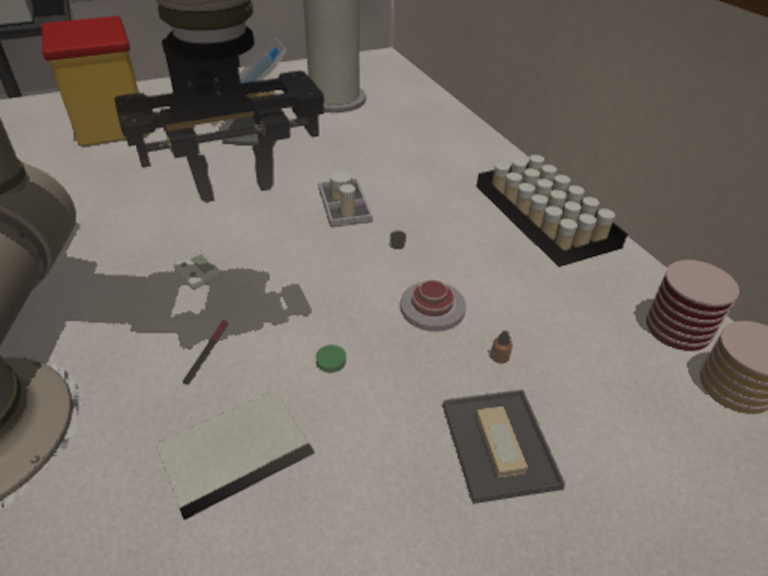

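View pics/top4.png

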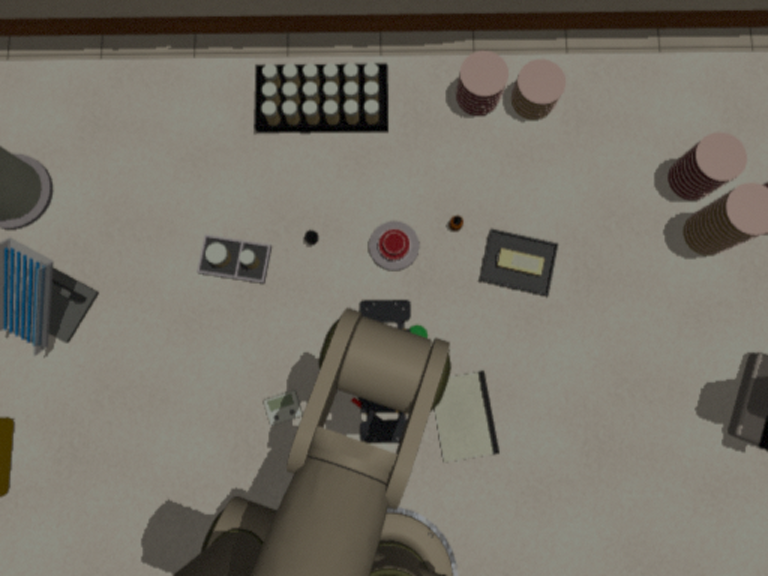

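Both views show everything in place. The dishes are stacked at (394,245) in the top view, both vials are in their bays at (217,253) and (247,259), the mailer is lengthwise at (520,262), and the dropper is standing at (456,223).

```bash
python3 -c "
from h import *
dwell(.5); print(sign_off(), read_state()['time_s'])"
```

```text
the job is handed in; nothing more can be done
the job is handed in; nothing more can be done
```

The bench is cleared and the job handed in after a bit over 40 s of robot time. By my last measurements everything is where it should be; no verdict was reported.

I found all poses from the top and side cameras, which agreed to about 2 mm on most items, up to about 4 mm on a few. Each pick and place worked first time.

Last checks, from both cameras after the arm had backed off:

| Item | Measured result |
|---|---|
| Large dish | about 2–3 mm from the stand's centre (side camera about 5 mm, on a partial outline) |
| Small dish | within about 1 mm of the large one (top camera); top at 39 mm, as a stack should be |
| Slim vial | within about 2 mm of the narrow bay's centre, top at 55–56 mm, so on the floor |
| Wide vial | within about 3 mm of the wide bay's centre, top at 44 mm, so on the floor |
| Mailer | within about 3 mm of the tray's centre, within about 1° of lengthwise, top at about 20 mm, so flat on the floor |
| Dropper | standing where it was at the start |

- **Camera disagreement:** the two cameras differed by 5 mm in y on the large dish. The side camera's figure came from a partial outline 53 mm across. Both readings are inside the 12 mm limit.
- **Height offset:** the top camera read heights 2–3 mm too high near the stand at first, which is within its calibration. I corrected for that in the final check.
- **Not measured:** I judged tilt from the pictures and top heights, and did not measure object speeds.

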